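# Set a bamboo culm to length and nip it in the yoke vise

### The arm

A 6-joint arm with a two-finger parallel gripper is mounted at the origin on the work surface. World frame = base frame: x ahead of the robot, y to its left, z up, the work surface at z = 0. Lengths are in m, angles in rad, forces in N, time in s.
With the tool pointing down it reaches from about 0.35 to 0.975 m from the base axis. Payload 4.9 kg.
Tool frame: the origin (TCP) lies at the very end of the fingers, on their centre line; the grasp point (between the pads) lies 19 mm behind it; z points along the fingers, y is the line along which they close (so a half turn about z gives the same grasp; the last joint's range is limited). The gripper opens to 85 mm and grips with 20 to 120 N. Pads are 22 mm wide; open, the fingers measure 114 mm over their backs; the gripper's body (76 mm by 85 mm) begins 54 mm behind the grasp point. The pads swing forward as they close: fully open they stand 13 mm farther back than shut.
Start: joints at [-1.336, 0.053, 1.613, -0, 1.476, -0.119], TCP at [0.217, -0.586, 0.231] pointing down, gripper open.
Joint ranges: [-3.01, 3.01], [-1.01, 2.22], [0.06, 2.58], [-1.02, 4.17], [0.09, 2.62], [-3.14, 3.14]. Speed limits (rad/s): [2.57, 2.57, 3.14, 3.14, 3.14, 3.14].

### API

Orientations are given as a unit quaternion [w, x, y, z].
In Python, from plant import manip gives the robot as it stands.
- The arm moves only by the tool send_rows, never from a script. Its argument "increments" is a list of rows, each an object of numbers: "claw": the closure, from -1 (fully open) to 1 (shut); "dx", "dy", "dz": the shift along the tool's x, y, z in units of 0.5 m (1.0 is 0.5 m); "yaw": the turn about the tool's z in units of 1.5 rad (1.0 is 1.5 rad). A call has 1 to 20 rows; each row is the pose to reach, as a shift and turn from the pose commanded when the call began, along the tool's axes at that moment; what a row does not reach only later rows make up. A row lasts 1/8 s, in which the tool goes at most 62.5 mm and 10.7 degrees, less where a joint would pass 70% of its speed; a pose out of reach is approached as far as the arm can. A call with a number of a shift or a turn outside -1 to 1 is refused whole. A call with a gripper value outside its range is refused whole. The fingers move at their own pace and stop on an object; the grip force is fixed at half the most. Time passes only in rows, so rows that repeat a pose let the fingers close. It gives the time, the measured TCP pose, the force, the opening and the grip force at its end, in the units of the state.
- manip.state(): the state, without advancing time (a new reading comes with each control period).
- manip.grab_frame(name): name is "side" or "top"; returns the picture (480x640x3 uint8, red, green, blue); there is no depth.
- manip.camera_params(name): a dict with "camera_matrix" (3x3 intrinsics, pixels), "extrinsics" (4x4, takes a point from world to camera coordinates). Camera axes: x right, y down, z forward; pixel columns grow to the right and rows downward; lengths in m; the calibration is good to about 2 mm. A picture is of the moment at which its call begins. camera_params takes no time and is no camera call.
- manip.job_done(): hands the job in; it is judged then, once.
The state is a dict: "time": time; "joint_pos": joint angles; "joint_vel": joint speeds; "joint_efforts": joint torques, N m; "tool_pos": TCP position; "tool_rot": TCP orientation; "contact_force": force on the tool from outside, world axes, zero at the start; "ft_torque": the same for the moment, N m; "gripper_width": opening from 0.0 (shut) to 1.0 (fully open); "grasp_force": force on a finger pad.
Only numpy, scipy, OpenCV 4.12 (cv2) and the standard library are available. Lean on these libraries where they do the work, as an engineer would, in place of code of your own. Each camera call takes 0.05 s, during which the arm holds its last target. There are 200 camera calls.

### The job

Get the bamboo ready for sawing: push it along its V supports until its end is right up against the yellow length stop, then crank the T handle of the blue vise clockwise until the top jaw holds the bamboo snugly. Stop once the handle has clearly become stiffer: the jaw must press on the bamboo but not crush it. Leave the bamboo at the stop, take your hand off, and leave the other things on the bench where they are.

Things in the scene. Friction and masses are not known exactly. Their poses are not given: they have to be found in the camera images.
- vise: fixed plywood board, 190 x 460 x 18 mm, carrying a blue yoke vise, a steel V stock support and a yellow length stop. Origin: under the vise's middle, at bench height; z up. y is the bamboo's direction: stop at +y, stock support (V 26 mm long) at y = -115 mm. The yoke is an arch across the bamboo, legs at x = +-55 mm; its boss tops out 202 mm above the bench; only screw and handle are higher
- lower_jaw (a point): point on the axis that the bamboo has when it lies in the Vs, at the middle of the vise, 87 mm above the bench; axes as vise. The lower V jaw is 52 mm long along y
- stop_face (a point): centre of the stop's face, 130 mm along +y from lower_jaw; axes as vise. A yellow angle plate 70 mm wide and 112 mm high over the bench; the face looks to -y
- culm: green bamboo, loose, 45 mm diameter, 320 mm long, 0.2 to 0.4 kg, both ends closed flat by a node; origin mid-axis, y along it. It starts lying in the lower jaw and the stock support, 25 to 70 mm short of the stop, and slides with about 2 to 4 N. When home, its blue tape band (the saw line) is between vise and stock support
- culm_tip (a point): centre of the culm's end that faces the length stop
- culm_tail (a point): centre of the culm's other end, beyond the stock support, the one to push
- jaw: steel upper jaw with a thick rubber V lining; slides straight down in the yoke as the handle turns. Origin: apex of its uncompressed V. It touches the culm when the origin is 26 mm above lower_jaw; starts 8 to 25 mm higher. Past the touch the rubber yields, adding about 30 N per mm of screw feed: some 75 N per further quarter turn. 15 to 150 N on the bamboo is a good hold
- handle (a joint): turn of the screw, rad, growing clockwise seen from above, which lowers jaw, screw and handle together by 10 mm a turn; 0 is fully open, touch at about 15.7, starts at 0 to 10.5. It stays where left and holds up to about 90 N of jaw force by itself. Friction 0.15 N m (2.6 N at 58 mm from the axis), about twice that at 90 N jaw force
- handle_hub (a point): on the screw's axis at the bar's height, 236 to 264 mm above the bench. The bar is a level steel rod, 12 mm diameter, 180 mm long, along this frame's x axis, through a hub 30 mm across that stands 15 mm above and below it. Below the bar at least 25 mm of height is clear down to the yoke's boss, even with the vise shut on the culm
- red_ball (a point): centre of the red ball, 19 mm diameter, on the bar's +x end, 90 mm from the axis; the ball on the other end is black
- saw: bystander: pull saw lying on the bench beyond the board, about 450 mm long
- secateurs: bystander: black secateurs, about 180 mm long, on the robot's side of the board
- wire_spool: bystander: green wire spool, 48 mm diameter, 46 mm high, standing on the board beside the length stop
- tape_roll: bystander: blue tape roll, 90 mm diameter, 18 mm high, on the robot's side of the board
- pot: bystander: terracotta pot, 84 mm diameter, 80 mm high, on the bench to the right of the board
- offcut: bystander: piece of bamboo standing on end, 45 mm diameter, 130 mm high, past the length stop
- mister: bystander: pale green spray bottle, 66 mm diameter, 168 mm high, past the length stop

How it is judged:
By the outcome, as a careful person would: the job done as asked, in the order asked, and still so for the second after the job is handed in, with the robot touching nothing.
It also fails if it takes over 72 s, if anything falls off the work surface, if the arm or the gripper's body presses on something with over 40 N, if the wrist force passes 120 N, or if a joint passes its speed limit or range.

## Working session

There is one attempt and no reset: what is moved stays moved. The work goes in short steps, Python scripts to look and compute and a tool call to move; the robot and the scene stay as the last step left them, time stands still between calls to the robot, and variables do not carry over. Pictures are saved under pics/ and viewed, at most 10 in all, crops included, and the job is handed in when it is done.

Besides the shell and the picture viewer there is one more tool, called after "Call:" as name([rows], argument=value, ...), one row to a line, values as JSON. send_rows: Moves the arm, as the interface text tells. Shifts and turns lie within -1 to 1; 1 stands for 0.5 m of shift or 1.5 rad of turn. Its arguments: {"type":"object","properties":{"increments":{"type":"array","items":{"type":"object","properties":{"claw":{"type":"number"},"dx":{"type":"number"},"dy":{"type":"number"},"dz":{"type":"number"},"yaw":{"type":"number"}}}}},"required":["increments"]}

```bash
mkdir -p pics; python3 - <<'E'
from plant import manip
import cv2,numpy as np
np.set_printoptions(precision=4,suppress=True)
for n in("side","top"):
    cv2.imwrite(f"pics/{n}0.png",manip.grab_frame(n)[:,:,::-1]); p=manip.camera_params(n); print(n,p["camera_matrix"],p["extrinsics"])
s=manip.state();print(s)
E
```

```text
side [[613.4733   0.     307.9509]
 [  0.     613.4733 243.7431]
 [  0.       0.       1.    ]] [[ 0.9537  0.3008  0.0032 -0.5619]
 [ 0.2405 -0.7562 -0.6086 -0.0204]
 [-0.1806  0.5812 -0.7935  1.4737]
 [ 0.      0.      0.      1.    ]]
top [[496.2898   0.     325.7706]
 [  0.     496.2898 240.2031]
 [  0.       0.       1.    ]] [[-0.0268 -0.9995  0.0164  0.0086]
 [-0.9971  0.0256 -0.0718  0.5764]
 [ 0.0713 -0.0183 -0.9973  1.228 ]
 [ 0.      0.      0.      1.    ]]
{'time': 0.1, 'joint_pos': array([-1.336 ,  0.0533,  1.6142,  0.    ,  1.476 , -0.119 ]), 'joint_vel': array([-0.0009, -0.0012, -0.0007,  0.0006,  0.0005, -0.0005]), 'joint_efforts': array([  0.    , -39.4906, -37.1361,  -0.0002,   0.004 ,   0.    ]), 'tool_pos': array([ 0.2164, -0.5857,  0.2302]), 'tool_rot': array([-0.001 ,  0.9844,  0.176 , -0.0001]), 'contact_force': array([ 0.045 , -0.6524, -0.6132]), 'ft_torque': array([-0.0011, -0.0144,  0.042 ]), 'grasp_force': 0.0, 'gripper_width': 0.9995276950610301}
```

View pics/top0.png

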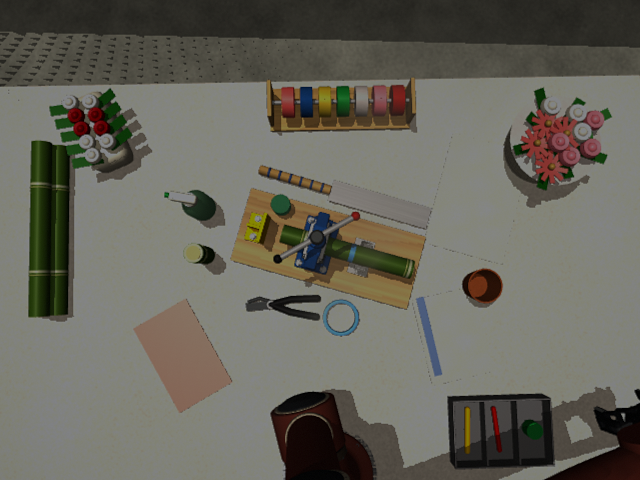

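View pics/side0.png

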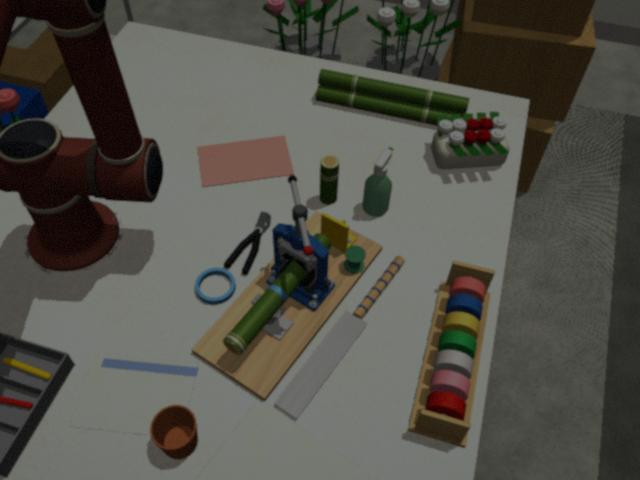

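The top view shows the hub near (317,238), red ball (355,216), black ball (278,260), culm tail (412,268) and stop (256,228). In the side view the hub is near (300,212), red ball (308,251) and tail (235,341). I'll zoom in to refine these.

```bash
python3 - <<'E'
import cv2
a=cv2.imread("pics/top0.png")[180:320,225:435]; b=cv2.imread("pics/side0.png")[160:410,185:405]
cv2.imwrite("pics/tc.png",cv2.convertScaleAbs(cv2.resize(a,(798,532),interpolation=cv2.INTER_CUBIC),alpha=1.4))
cv2.imwrite("pics/sc.png",cv2.convertScaleAbs(cv2.resize(b,(528,600),interpolation=cv2.INTER_CUBIC),alpha=1.4))
E
```

```text
(no output)
```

View pics/tc.png

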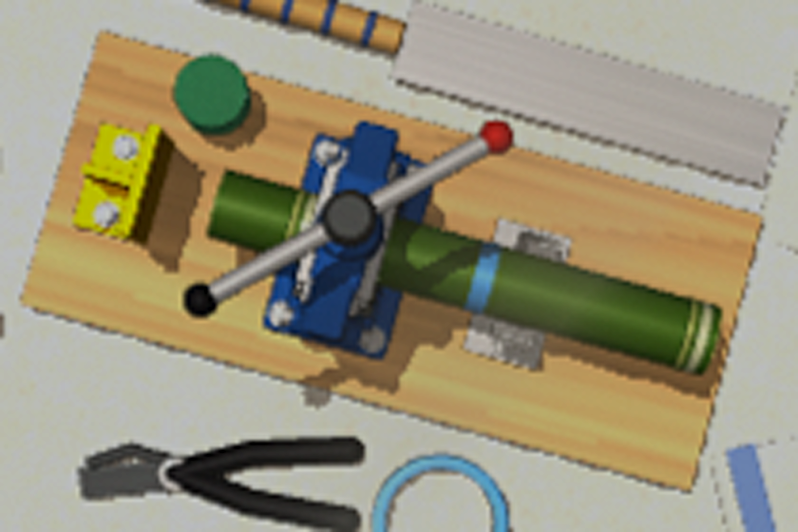

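View pics/sc.png

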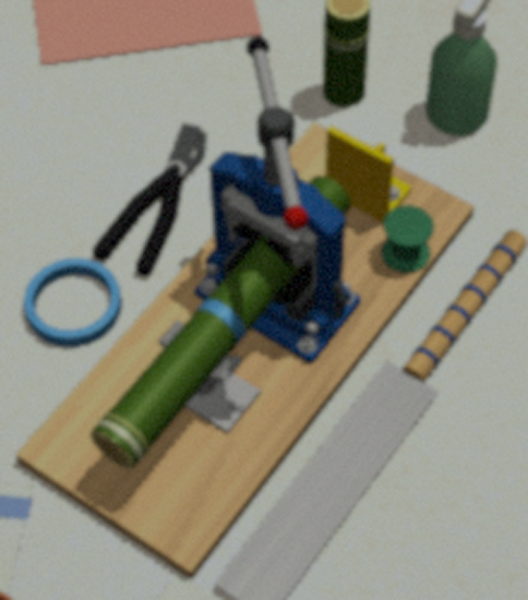

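```bash
cat > geo.py <<'E'
import numpy as np,cv2
from plant import manip
np.set_printoptions(precision=4,suppress=True)
P={n:(lambda p:p["camera_matrix"]@p["extrinsics"][:3])(manip.camera_params(n)) for n in("side","top")}
def tri(t,s):
    X=cv2.triangulatePoints(P["top"],P["side"],np.array(t,float).reshape(2,1),np.array(s,float).reshape(2,1))[:,0]; return X[:3]/X[3]
def atz(n,uv,z):
    M=P[n]; H=np.c_[M[:,0],M[:,1],M[:,2]*z+M[:,3]]; X=np.linalg.solve(H,[*uv,1]); return X[:2]/X[2]
def proj(n,X):
    x=P[n]@np.r_[X,1]; return x[:2]/x[2]
T=lambda u,v:(225+(u+.5)/3.8-.5,180+(v+.5)/3.8-.5)
S=lambda u,v:(185+(u+.5)/2.4-.5,160+(v+.5)/2.4-.5)
E
python3 - <<'E'
from geo import *
ct=[atz("top",T(*c),.018) for c in((99,31),(762,213),(692,491),(22,306))]
cs=[atz("side",S(*c),.018) for c in((318,125),)]
cs=[atz("side",S(*c),.018) for c in((474,209),(192,574),(18,458),(318,125))]
for c in (ct,cs):
    c=np.array(c);print(c, [np.linalg.norm(c[i]-c[i-1]) for i in range(4)], "mean",c.mean(0))
    d=(c[0]-c[1]+c[3]-c[2]);print("ydir",np.degrees(np.arctan2(d[1],d[0])))
r=tri(T(497,137),S(296,216));b=tri(T(200,300),S(258,45));print("red",r,"black",b,"hubmid",(r+b)/2,np.linalg.norm(r-b))
print("hubtop",tri(T(350,216),S(276,120)))
print("tail",tri(T(712,340),S(115,442)),atz("top",T(710,340),.087),atz("side",S(113,443),.087))
print("tip",atz("top",T(216,202),.087))
print("stop top edge z.112",atz("top",T(162,128),.112),atz("top",T(143,244),.112))
E
```

```text
[[ 0.7147  0.1801]
 [ 0.5817 -0.2584]
 [ 0.3993 -0.2046]
 [ 0.5327  0.2337]] [np.float64(0.18972280586372148), np.float64(0.4582477283012863), np.float64(0.1901830395240824), np.float64(0.4581215270976086)] mean [ 0.5571 -0.0123]
ydir 73.09959987052898
[[ 0.7153  0.1767]
 [ 0.5818 -0.2589]
 [ 0.4031 -0.205 ]
 [ 0.5393  0.2333]] [np.float64(0.1848856056093488), np.float64(0.4556150921309857), np.float64(0.18672416071317408), np.float64(0.4589672081631924)] mean [ 0.5599 -0.0135]
ydir 72.85083611944393
red [ 0.6078 -0.0631  0.2673] black [0.5247 0.0966 0.2677] hubmid [0.5663 0.0167 0.2675] 0.18002550433760078
hubtop [0.5665 0.0162 0.2762]
tail [ 0.4995 -0.205   0.1009] [ 0.4976 -0.2073] [ 0.4956 -0.1992]
tip [0.5921 0.0997]
stop top edge z.112 [0.6364 0.1301] [0.5652 0.143 ]
```

```bash
cat >> geo.py <<'E'
H=np.array([.5663,.0165]); U=np.array([.2924,.9563]); V=np.array([.9563,-.2924])  # hub, vise y, vise x
def st():
    s=manip.state(); print("t",s["time"],"tcp",s["tool_pos"],"F",s["contact_force"],"M",s["ft_torque"],"xang",xang(s)); return s
def R(s):
    from scipy.spatial.transform import Rotation as Ro
    q=s["tool_rot"]; return Ro.from_quat(np.r_[q[1:],q[0]]).as_matrix()
def xang(s): r=R(s); return np.degrees(np.arctan2(r[1,0],r[0,0]))
def inc(s,X,base=None): return (R(s).T@(np.array(X)-(s["tool_pos"] if base is None else base))/.5).round(4)
E
python3 - <<'E'
from geo import *
s=st(); print("pot",atz("top",(482,287),.08))
print(inc(s,[*(H-.274*U),.23]), "yaw",np.radians(xang(s)-73)/1.5)
E
```

```text
t 0.1 tcp [ 0.2164 -0.5857  0.2302] F [ 0.045  -0.6524 -0.6132] M [-0.0011 -0.0144  0.042 ] xang 20.26952359467757
pot [ 0.4504 -0.3761]
[ 0.7419 -0.4513  0.0014] yaw -0.6135469529453736
```

Call:
send_rows([
  {"dx": 0.742,"dy": -0.451,"yaw": -0.613,"claw": 1},
  {"dx": 0.742,"dy": -0.451,"yaw": -0.613,"claw": 1},
  {"dx": 0.742,"dy": -0.451,"yaw": -0.613,"claw": 1},
  {"dx": 0.742,"dy": -0.451,"yaw": -0.613,"claw": 1},
  {"dx": 0.742,"dy": -0.451,"yaw": -0.613,"claw": 1},
  {"dx": 0.742,"dy": -0.451,"yaw": -0.613,"claw": 1},
  {"dx": 0.742,"dy": -0.451,"yaw": -0.613,"claw": 1},
  {"dx": 0.742,"dy": -0.451,"yaw": -0.613,"claw": 1},
  {"dx": 0.742,"dy": -0.451,"yaw": -0.613,"claw": 1},
  {"dx": 0.742,"dy": -0.451,"yaw": -0.613,"claw": 1},
  {"dx": 0.742,"dy": -0.451,"yaw": -0.613,"claw": 1},
  {"dx": 0.742,"dy": -0.451,"dz": 0.16,"yaw": -0.613,"claw": 1},
  {"dx": 0.742,"dy": -0.451,"dz": 0.294,"yaw": -0.613,"claw": 1},
  {"dx": 0.742,"dy": -0.451,"dz": 0.294,"yaw": -0.613,"claw": 1},
  {"dx": 0.742,"dy": -0.451,"dz": 0.294,"yaw": -0.613,"claw": 1},
  {"dx": 0.742,"dy": -0.451,"dz": 0.294,"yaw": -0.613,"claw": 1},
])

```text
invalid input
```

```bash
python3 - <<'E'
from geo import *
s=st(); print("along",(s["tool_pos"][:2]-H)@U,"lat",(s["tool_pos"][:2]-H)@V,"w",s["gripper_width"]); print(R(s))
E
```

```text
t 0.1 tcp [ 0.2164 -0.5857  0.2302] F [ 0.045  -0.6524 -0.6132] M [-0.0011 -0.0144  0.042 ] xang 20.26952359467757
along -0.6782171866971828 lat -0.15852399314347407 w 0.9995276950610301
[[ 0.9381  0.3464 -0.0005]
 [ 0.3464 -0.9381  0.0019]
 [ 0.0002 -0.0019 -1.    ]]
```

Call:
send_rows([
  {"dx": 0.742,"dy": -0.451,"dz": 0.0,"yaw": -0.613,"claw": 1},
  {"dx": 0.742,"dy": -0.451,"dz": 0.0,"yaw": -0.613,"claw": 1},
  {"dx": 0.742,"dy": -0.451,"dz": 0.0,"yaw": -0.613,"claw": 1},
  {"dx": 0.742,"dy": -0.451,"dz": 0.0,"yaw": -0.613,"claw": 1},
  {"dx": 0.742,"dy": -0.451,"dz": 0.0,"yaw": -0.613,"claw": 1},
  {"dx": 0.742,"dy": -0.451,"dz": 0.0,"yaw": -0.613,"claw": 1},
  {"dx": 0.742,"dy": -0.451,"dz": 0.0,"yaw": -0.613,"claw": 1},
  {"dx": 0.742,"dy": -0.451,"dz": 0.0,"yaw": -0.613,"claw": 1},
  {"dx": 0.742,"dy": -0.451,"dz": 0.0,"yaw": -0.613,"claw": 1},
  {"dx": 0.742,"dy": -0.451,"dz": 0.0,"yaw": -0.613,"claw": 1},
  {"dx": 0.742,"dy": -0.451,"dz": 0.0,"yaw": -0.613,"claw": 1},
  {"dx": 0.742,"dy": -0.451,"dz": 0.16,"yaw": -0.613,"claw": 1},
  {"dx": 0.742,"dy": -0.451,"dz": 0.294,"yaw": -0.613,"claw": 1},
  {"dx": 0.742,"dy": -0.451,"dz": 0.294,"yaw": -0.613,"claw": 1},
  {"dx": 0.742,"dy": -0.451,"dz": 0.294,"yaw": -0.613,"claw": 1},
  {"dx": 0.742,"dy": -0.451,"dz": 0.294,"yaw": -0.613,"claw": 1},
])

```text
time: 2.1
tool_pos: [0.4873, -0.2473, 0.086]
tool_rot: [0.001, 0.804, 0.594, 0.0]
contact_force: [0.6, 0.9, -1.0]
gripper_width: 0.001
grasp_force: 0.0
```

```bash
python3 - <<'E'
from geo import *
s=st(); print("along",(s["tool_pos"][:2]-H)@U,"lat",(s["tool_pos"][:2]-H)@V,"w",s["gripper_width"]); print(R(s))
E
```

```text
t 2.1 tcp [ 0.4873 -0.2473  0.086 ] F [ 0.5974  0.8536 -0.9985] M [-0.0196 -0.0224  0.0075] xang 72.90581384737757
along -0.27543064714353416 lat 0.0015538543474080627 w 0.0010246217867917763
[[ 0.2939  0.9558  0.0022]
 [ 0.9558 -0.2939 -0.0016]
 [-0.0008  0.0026 -1.    ]]
```

Call:
send_rows([
  {"dx": 0,"dy": 0,"dz": 0.022,"yaw": 0,"claw": 1},
  {"dx": 0.02,"dy": 0,"dz": 0.022,"yaw": 0,"claw": 1},
  {"dx": 0.04,"dy": 0,"dz": 0.022,"yaw": 0,"claw": 1},
  {"dx": 0.055,"dy": 0,"dz": 0.022,"yaw": 0,"claw": 1},
  {"dx": 0.065,"dy": 0,"dz": 0.022,"yaw": 0,"claw": 1},
  {"dx": 0.075,"dy": 0,"dz": 0.022,"yaw": 0,"claw": 1},
  {"dx": 0.085,"dy": 0,"dz": 0.022,"yaw": 0,"claw": 1},
  {"dx": 0.095,"dy": 0,"dz": 0.022,"yaw": 0,"claw": 1},
  {"dx": 0.105,"dy": 0,"dz": 0.022,"yaw": 0,"claw": 1},
  {"dx": 0.115,"dy": 0,"dz": 0.022,"yaw": 0,"claw": 1},
  {"dx": 0.125,"dy": 0,"dz": 0.022,"yaw": 0,"claw": 1},
  {"dx": 0.13,"dy": 0,"dz": 0.022,"yaw": 0,"claw": 1},
])

```text
time: 3.6
tool_pos: [0.5057, -0.184, 0.0735]
tool_rot: [0.0, 0.804, 0.595, -0.0]
contact_force: [-2.0, -4.0, 3.0]
gripper_width: -0.0
grasp_force: 2.6
```

```bash
python3 - <<'E'
from geo import *
s=st(); print("along",(s["tool_pos"][:2]-H)@U,"lat",(s["tool_pos"][:2]-H)@V,"Fu",s["contact_force"][:2]@U)
E
```

```text
t 3.6 tcp [ 0.5057 -0.184   0.0735] F [-1.9852 -3.9644  2.9769] M [-0.6461  0.2974  0.0062] xang 72.9698056186403
along -0.20943833827736555 lat 0.0006200755170051971 Fu -4.371658449989388
```

Call:
send_rows([
  {"dx": 0.002,"dy": 0,"dz": 0,"yaw": 0,"claw": 1},
  {"dx": 0.004,"dy": 0,"dz": 0,"yaw": 0,"claw": 1},
  {"dx": 0.006,"dy": 0,"dz": 0,"yaw": 0,"claw": 1},
  {"dx": 0.008,"dy": 0,"dz": 0,"yaw": 0,"claw": 1},
  {"dx": 0.01,"dy": 0,"dz": 0,"yaw": 0,"claw": 1},
  {"dx": 0.012,"dy": 0,"dz": 0,"yaw": 0,"claw": 1},
])

```text
time: 4.35
tool_pos: [0.5073, -0.1785, 0.0735]
tool_rot: [0.0, 0.804, 0.595, -0.0]
contact_force: [-1.7, -5.0, 1.9]
gripper_width: 0.002
grasp_force: 2.7
```

Call:
send_rows([
  {"dx": 0.002,"dy": 0,"dz": 0,"yaw": 0,"claw": 1},
  {"dx": 0.004,"dy": 0,"dz": 0,"yaw": 0,"claw": 1},
])

```text
time: 4.6
tool_pos: [0.5079, -0.1766, 0.0735]
tool_rot: [0.0, 0.804, 0.594, -0.0]
contact_force: [-2.5, -5.1, 1.8]
gripper_width: -0.0
grasp_force: 2.7
```

Call:
send_rows([
  {"dx": 0.002,"dy": 0,"dz": 0,"yaw": 0,"claw": 1},
  {"dx": 0.003,"dy": 0,"dz": 0,"yaw": 0,"claw": 1},
])

```text
time: 4.85
tool_pos: [0.5084, -0.1752, 0.0735]
tool_rot: [0.0, 0.804, 0.595, -0.0]
contact_force: [-2.6, -4.5, 1.7]
gripper_width: -0.001
grasp_force: 2.7
```

Call:
send_rows([
  {"dx": 0.002,"dy": 0,"dz": 0,"yaw": 0,"claw": 1},
  {"dx": 0.003,"dy": 0,"dz": 0,"yaw": 0,"claw": 1},
])

```text
time: 5.1
tool_pos: [0.5085, -0.1749, 0.0736]
tool_rot: [0.001, 0.804, 0.595, -0.001]
contact_force: [-4.2, -10.2, 1.8]
gripper_width: -0.0
grasp_force: 5.4
```

Call:
send_rows([
  {"dx": 0.001,"dy": 0,"dz": 0,"yaw": 0,"claw": 1},
  {"dx": 0.001,"dy": 0,"dz": 0,"yaw": 0,"claw": 1},
])

```text
time: 5.35
tool_pos: [0.5084, -0.1749, 0.0736]
tool_rot: [0.001, 0.804, 0.595, -0.002]
contact_force: [-3.8, -10.3, 3.2]
gripper_width: -0.003
grasp_force: 5.8
```

```bash
python3 - <<'E'
from geo import *
s=st(); print("along",(s["tool_pos"][:2]-H)@U,"lat",(s["tool_pos"][:2]-H)@V,"Fu",s["contact_force"][:2]@U)
f=manip.grab_frame("top")[:,:,::-1];g=manip.grab_frame("side")[:,:,::-1]
k=lambda i:cv2.convertScaleAbs(cv2.resize(i,None,fx=3,fy=3,interpolation=cv2.INTER_CUBIC),alpha=1.4)
cv2.imwrite("pics/home.png",np.hstack([k(f[180:320,225:355]),k(g[180:320,260:390])]))
E
```

```text
t 5.35 tcp [ 0.5084 -0.1749  0.0736] F [ -3.8385 -10.2825   3.1758] M [-1.5306  0.6366 -0.0252] xang 72.9612331797486
along -0.1999817856297321 lat 0.0006524075126659892 Fu -10.955556286018178
```

View pics/home.png

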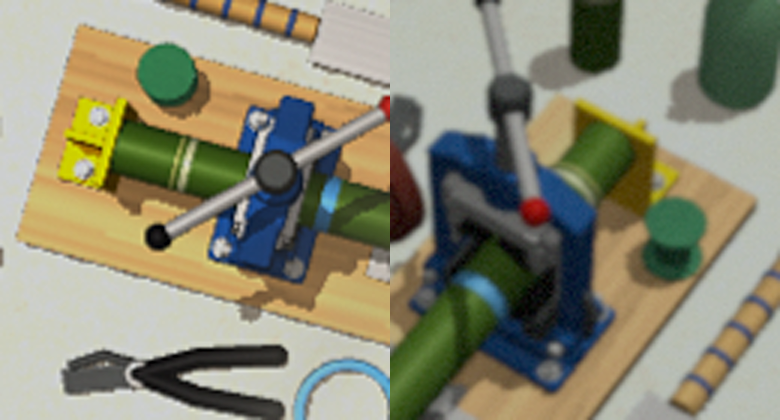

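The culm end meets the yellow stop face in both views (top crop ≈(118,140), side crop ≈(625,150)), and force rises to 11 N there. I'll retract and go above the handle.

```bash
python3 - <<'E'
from geo import *
s=manip.state(); a=np.radians(-17.6); p=H+.056*np.array([np.cos(a),np.sin(a)])
b=np.r_[H-.240*U,.0735]
for X in (b,[*b[:2],.32],[*p,.32],[*p,.248]): print(inc(s,X))
E
```

```text
[-0.08   -0.0012  0.0005]
[-0.0821 -0.0011 -0.4925]
[ 0.3969  0.1105 -0.4945]
[ 0.3974  0.1105 -0.3505]
```

Call:
send_rows([
  {"dx": -0.04,"dy": 0,"dz": 0,"yaw": 0,"claw": 1},
  {"dx": -0.08,"dy": 0,"dz": 0,"yaw": 0,"claw": 1},
  {"dx": -0.08,"dy": 0,"dz": -0.12,"yaw": 0,"claw": 1},
  {"dx": -0.08,"dy": 0,"dz": -0.24,"yaw": 0,"claw": 1},
  {"dx": -0.08,"dy": 0,"dz": -0.36,"yaw": 0,"claw": 1},
  {"dx": -0.08,"dy": 0,"dz": -0.495,"yaw": 0,"claw": 1},
  {"dx": -0.08,"dy": 0,"dz": -0.495,"yaw": 0,"claw": 1},
  {"dx": 0.02,"dy": 0.05,"dz": -0.495,"yaw": 0,"claw": 1},
  {"dx": 0.12,"dy": 0.11,"dz": -0.495,"yaw": 0,"claw": 1},
  {"dx": 0.22,"dy": 0.11,"dz": -0.495,"yaw": 0,"claw": 1},
  {"dx": 0.32,"dy": 0.11,"dz": -0.495,"yaw": 0,"claw": 1},
  {"dx": 0.397,"dy": 0.11,"dz": -0.495,"yaw": 0,"claw": 1},
  {"dx": 0.397,"dy": 0.11,"dz": -0.495,"yaw": 0,"claw": 1},
  {"dx": 0.397,"dy": 0.11,"dz": -0.495,"yaw": 0,"claw": 1},
  {"dx": 0.397,"dy": 0.11,"dz": -0.42,"yaw": 0,"claw": 1},
  {"dx": 0.397,"dy": 0.11,"dz": -0.351,"yaw": 0,"claw": 1},
  {"dx": 0.397,"dy": 0.11,"dz": -0.351,"yaw": 0,"claw": 1},
  {"dx": 0.397,"dy": 0.11,"dz": -0.351,"yaw": 0,"claw": 1},
])

```text
time: 7.7
tool_pos: [0.62, -0.0004, 0.2502]
tool_rot: [0.001, 0.804, 0.594, 0.001]
contact_force: [1.0, -0.3, 0.7]
gripper_width: -0.001
grasp_force: 0.0
```

```bash
cat >> geo.py <<'E'
def pol(s):
    d=s["tool_pos"][:2]-H; a=np.degrees(np.arctan2(d[1],d[0])); t=np.array([np.sin(np.radians(a)),-np.cos(np.radians(a))])
    f=s["contact_force"]; print("t %.2f r %.4f ang %.1f z %.4f Ftan %.2f Frad %.2f Fz %.2f Mz %.3f"%(s["time"],np.hypot(*d),a,s["tool_pos"][2],f[:2]@t,f[:2]@d/np.hypot(*d),f[2],s["ft_torque"][2])); return a
def circ(a0,step,n,z0,r=.056,kz=10/360e3,r0=None):
    s=manip.state(); pol(s)
    print("["+", ".join('{"dx": %.3f, "dy": %.3f, "dz": %.3f, "yaw": 0, "claw": 1}'%tuple(inc(s,[*(H+r*np.array([np.cos(b),np.sin(b)])),z0-kz*step*i])+0.) for i in range(1,n+1) for b in[np.radians(a0-step*i)])+"]")
E
python3 - <<'E'
from geo import *
circ(-17.6,15,20,.248)
E
```

```text
t 7.70 r 0.0563 ang -17.5 z 0.2502 Ftan 0.03 Frad 1.06 Fz 0.71 Mz 0.023
[{"dx": -0.029, "dy": -0.005, "dz": 0.005, "yaw": 0, "claw": 1}, {"dx": -0.056, "dy": -0.016, "dz": 0.006, "yaw": 0, "claw": 1}, {"dx": -0.079, "dy": -0.034, "dz": 0.007, "yaw": 0, "claw": 1}, {"dx": -0.097, "dy": -0.058, "dz": 0.008, "yaw": 0, "claw": 1}, {"dx": -0.108, "dy": -0.085, "dz": 0.008, "yaw": 0, "claw": 1}, {"dx": -0.111, "dy": -0.114, "dz": 0.009, "yaw": 0, "claw": 1}, {"dx": -0.107, "dy": -0.143, "dz": 0.010, "yaw": 0, "claw": 1}, {"dx": -0.096, "dy": -0.170, "dz": 0.011, "yaw": 0, "claw": 1}, {"dx": -0.078, "dy": -0.193, "dz": 0.012, "yaw": 0, "claw": 1}, {"dx": -0.054, "dy": -0.210, "dz": 0.012, "yaw": 0, "claw": 1}, {"dx": -0.027, "dy": -0.221, "dz": 0.013, "yaw": 0, "claw": 1}, {"dx": 0.002, "dy": -0.225, "dz": 0.014, "yaw": 0, "claw": 1}, {"dx": 0.031, "dy": -0.221, "dz": 0.015, "yaw": 0, "claw": 1}, {"dx": 0.058, "dy": -0.209, "dz": 0.016, "yaw": 0, "claw": 1}, {"dx": 0.081, "dy": -0.191, "dz": 0.017, "yaw": 0, "claw": 1}, {"dx": 0.098, "dy": -0.168, "dz": 0.018, "yaw": 0, "claw": 1}, {"dx": 0.109, "dy": -0.141, "dz": 0.018, "yaw": 0, "claw": 1}, {"dx": 0.113, "dy": -0.112, "dz": 0.019, "yaw": 0, "claw": 1}, {"dx": 0.109, "dy": -0.083, "dz": 0.020, "yaw": 0, "claw": 1}, {"dx": 0.097, "dy": -0.056, "dz": 0.021, "yaw": 0, "claw": 1}]
```

Call:
send_rows([
  {"dx": -0.029,"dy": -0.005,"dz": 0.005,"yaw": 0,"claw": 1},
  {"dx": -0.056,"dy": -0.016,"dz": 0.006,"yaw": 0,"claw": 1},
  {"dx": -0.079,"dy": -0.034,"dz": 0.007,"yaw": 0,"claw": 1},
  {"dx": -0.097,"dy": -0.058,"dz": 0.008,"yaw": 0,"claw": 1},
  {"dx": -0.108,"dy": -0.085,"dz": 0.008,"yaw": 0,"claw": 1},
  {"dx": -0.111,"dy": -0.114,"dz": 0.009,"yaw": 0,"claw": 1},
])

```text
time: 8.45
tool_pos: [0.5479, -0.036, 0.2443]
tool_rot: [0.0, 0.804, 0.594, 0.0]
contact_force: [2.8, -0.4, 0.1]
gripper_width: -0.001
grasp_force: 1.4
```

```bash
python3 - <<'E'
from geo import *
pol(manip.state())
f=manip.grab_frame("top")[:,:,::-1];g=manip.grab_frame("side")[:,:,::-1]
k=lambda i:cv2.convertScaleAbs(cv2.resize(i,None,fx=3,fy=3,interpolation=cv2.INTER_CUBIC),alpha=1.4)
cv2.imwrite("pics/c1.png",np.hstack([k(f[160:320,245:375]),k(g[140:300,250:380])]))
E
```

```text
t 8.45 r 0.0557 ang -109.3 z 0.2443 Ftan -2.74 Frad -0.58 Fz 0.11 Mz 0.000
```

View pics/c1.png

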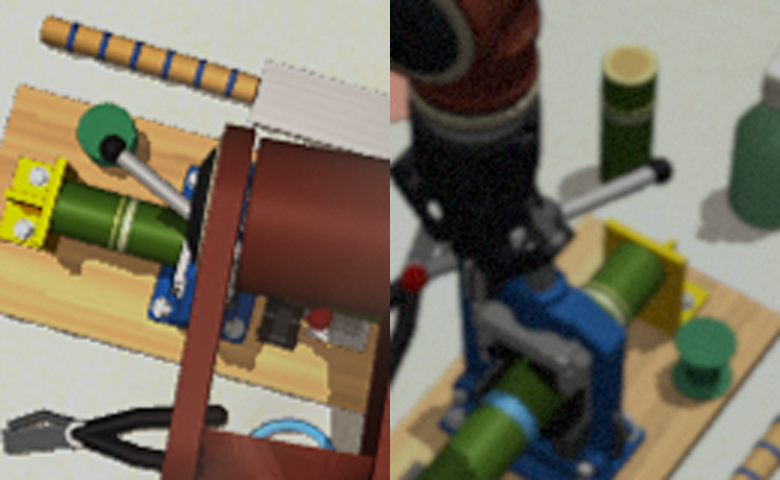

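The bar is being pushed round (red ball now at crop (319,318)), with about 2.7 N tangential, which matches the free friction. Continuing the circle.

```bash
python3 - <<'E'
from geo import *
circ(-107.6,15,20,.2455)
E
```

```text
t 8.55 r 0.0556 ang -110.3 z 0.2441 Ftan 0.07 Frad -0.56 Fz 0.25 Mz -0.014
[{"dx": 0.003, "dy": -0.024, "dz": -0.002, "yaw": 0, "claw": 1}, {"dx": 0.015, "dy": -0.051, "dz": -0.001, "yaw": 0, "claw": 1}, {"dx": 0.033, "dy": -0.074, "dz": -0.000, "yaw": 0, "claw": 1}, {"dx": 0.056, "dy": -0.091, "dz": 0.001, "yaw": 0, "claw": 1}, {"dx": 0.083, "dy": -0.102, "dz": 0.001, "yaw": 0, "claw": 1}, {"dx": 0.112, "dy": -0.106, "dz": 0.002, "yaw": 0, "claw": 1}, {"dx": 0.141, "dy": -0.102, "dz": 0.003, "yaw": 0, "claw": 1}, {"dx": 0.168, "dy": -0.090, "dz": 0.004, "yaw": 0, "claw": 1}, {"dx": 0.191, "dy": -0.072, "dz": 0.005, "yaw": 0, "claw": 1}, {"dx": 0.209, "dy": -0.049, "dz": 0.005, "yaw": 0, "claw": 1}, {"dx": 0.220, "dy": -0.022, "dz": 0.006, "yaw": 0, "claw": 1}, {"dx": 0.223, "dy": 0.007, "dz": 0.007, "yaw": 0, "claw": 1}, {"dx": 0.219, "dy": 0.036, "dz": 0.008, "yaw": 0, "claw": 1}, {"dx": 0.207, "dy": 0.063, "dz": 0.009, "yaw": 0, "claw": 1}, {"dx": 0.190, "dy": 0.086, "dz": 0.009, "yaw": 0, "claw": 1}, {"dx": 0.166, "dy": 0.104, "dz": 0.010, "yaw": 0, "claw": 1}, {"dx": 0.139, "dy": 0.115, "dz": 0.011, "yaw": 0, "claw": 1}, {"dx": 0.110, "dy": 0.118, "dz": 0.012, "yaw": 0, "claw": 1}, {"dx": 0.081, "dy": 0.114, "dz": 0.013, "yaw": 0, "claw": 1}, {"dx": 0.054, "dy": 0.103, "dz": 0.014, "yaw": 0, "claw": 1}]
```

Call:
send_rows([
  {"dx": 0.003,"dy": -0.024,"dz": 0.0,"yaw": 0,"claw": 1},
  {"dx": 0.015,"dy": -0.051,"dz": 0.0,"yaw": 0,"claw": 1},
  {"dx": 0.033,"dy": -0.074,"dz": 0.0,"yaw": 0,"claw": 1},
  {"dx": 0.056,"dy": -0.091,"dz": 0.001,"yaw": 0,"claw": 1},
  {"dx": 0.083,"dy": -0.102,"dz": 0.001,"yaw": 0,"claw": 1},
  {"dx": 0.112,"dy": -0.106,"dz": 0.002,"yaw": 0,"claw": 1},
  {"dx": 0.141,"dy": -0.102,"dz": 0.003,"yaw": 0,"claw": 1},
  {"dx": 0.168,"dy": -0.09,"dz": 0.004,"yaw": 0,"claw": 1},
  {"dx": 0.191,"dy": -0.072,"dz": 0.005,"yaw": 0,"claw": 1},
  {"dx": 0.209,"dy": -0.049,"dz": 0.005,"yaw": 0,"claw": 1},
  {"dx": 0.22,"dy": -0.022,"dz": 0.006,"yaw": 0,"claw": 1},
  {"dx": 0.223,"dy": 0.007,"dz": 0.007,"yaw": 0,"claw": 1},
  {"dx": 0.219,"dy": 0.036,"dz": 0.008,"yaw": 0,"claw": 1},
  {"dx": 0.207,"dy": 0.063,"dz": 0.009,"yaw": 0,"claw": 1},
  {"dx": 0.19,"dy": 0.086,"dz": 0.009,"yaw": 0,"claw": 1},
  {"dx": 0.166,"dy": 0.104,"dz": 0.01,"yaw": 0,"claw": 1},
  {"dx": 0.139,"dy": 0.115,"dz": 0.011,"yaw": 0,"claw": 1},
  {"dx": 0.11,"dy": 0.118,"dz": 0.012,"yaw": 0,"claw": 1},
  {"dx": 0.081,"dy": 0.114,"dz": 0.013,"yaw": 0,"claw": 1},
  {"dx": 0.054,"dy": 0.103,"dz": 0.014,"yaw": 0,"claw": 1},
])

```text
time: 11.05
tool_pos: [0.6059, -0.0259, 0.2378]
tool_rot: [0.001, 0.804, 0.594, 0.001]
contact_force: [1.8, 2.7, 1.0]
gripper_width: 0.001
grasp_force: 1.4
```

```bash
python3 - <<'E'
from geo import *
circ(-47.6,15,12,.237)
E
```

```text
t 11.05 r 0.0580 ang -47.0 z 0.2378 Ftan -3.15 Frad -0.70 Fz 1.00 Mz -0.037
[{"dx": -0.022, "dy": -0.022, "dz": 0.002, "yaw": 0, "claw": 1}, {"dx": -0.040, "dy": -0.046, "dz": 0.003, "yaw": 0, "claw": 1}, {"dx": -0.051, "dy": -0.073, "dz": 0.004, "yaw": 0, "claw": 1}, {"dx": -0.054, "dy": -0.102, "dz": 0.005, "yaw": 0, "claw": 1}, {"dx": -0.050, "dy": -0.131, "dz": 0.005, "yaw": 0, "claw": 1}, {"dx": -0.039, "dy": -0.158, "dz": 0.006, "yaw": 0, "claw": 1}, {"dx": -0.021, "dy": -0.181, "dz": 0.007, "yaw": 0, "claw": 1}, {"dx": 0.003, "dy": -0.198, "dz": 0.008, "yaw": 0, "claw": 1}, {"dx": 0.030, "dy": -0.209, "dz": 0.009, "yaw": 0, "claw": 1}, {"dx": 0.059, "dy": -0.213, "dz": 0.010, "yaw": 0, "claw": 1}, {"dx": 0.088, "dy": -0.208, "dz": 0.010, "yaw": 0, "claw": 1}, {"dx": 0.115, "dy": -0.197, "dz": 0.011, "yaw": 0, "claw": 1}]
```

Call:
send_rows([
  {"dx": -0.022,"dy": -0.022,"dz": 0.002,"yaw": 0,"claw": 1},
  {"dx": -0.04,"dy": -0.046,"dz": 0.003,"yaw": 0,"claw": 1},
  {"dx": -0.051,"dy": -0.073,"dz": 0.004,"yaw": 0,"claw": 1},
  {"dx": -0.054,"dy": -0.102,"dz": 0.005,"yaw": 0,"claw": 1},
  {"dx": -0.05,"dy": -0.131,"dz": 0.005,"yaw": 0,"claw": 1},
  {"dx": -0.039,"dy": -0.158,"dz": 0.006,"yaw": 0,"claw": 1},
  {"dx": -0.021,"dy": -0.181,"dz": 0.007,"yaw": 0,"claw": 1},
  {"dx": 0.003,"dy": -0.198,"dz": 0.008,"yaw": 0,"claw": 1},
  {"dx": 0.03,"dy": -0.209,"dz": 0.009,"yaw": 0,"claw": 1},
  {"dx": 0.059,"dy": -0.213,"dz": 0.01,"yaw": 0,"claw": 1},
  {"dx": 0.088,"dy": -0.208,"dz": 0.01,"yaw": 0,"claw": 1},
  {"dx": 0.115,"dy": -0.197,"dz": 0.011,"yaw": 0,"claw": 1},
])

```text
time: 12.55
tool_pos: [0.5288, 0.0597, 0.2315]
tool_rot: [-0.0, 0.804, 0.595, -0.001]
contact_force: [-1.7, -3.0, 0.8]
gripper_width: -0.001
grasp_force: 1.4
```

```bash
python3 - <<'E'
from geo import *
circ(-227.6,15,8,.232)
f=manip.grab_frame("top")[:,:,::-1];g=manip.grab_frame("side")[:,:,::-1]
k=lambda i:cv2.convertScaleAbs(cv2.resize(i,None,fx=3,fy=3,interpolation=cv2.INTER_CUBIC),alpha=1.6)
cv2.imwrite("pics/c2.png",np.hstack([k(f[160:320,245:375]),k(g[140:320,250:380])[:480]]))
E
```

```text
t 12.55 r 0.0572 ang 130.9 z 0.2315 Ftan -3.28 Frad -1.19 Fz 0.83 Mz -0.013
[{"dx": 0.019, "dy": 0.019, "dz": -0.000, "yaw": 0, "claw": 1}, {"dx": 0.037, "dy": 0.042, "dz": 0.001, "yaw": 0, "claw": 1}, {"dx": 0.048, "dy": 0.069, "dz": 0.001, "yaw": 0, "claw": 1}, {"dx": 0.051, "dy": 0.098, "dz": 0.002, "yaw": 0, "claw": 1}, {"dx": 0.047, "dy": 0.127, "dz": 0.003, "yaw": 0, "claw": 1}, {"dx": 0.036, "dy": 0.154, "dz": 0.004, "yaw": 0, "claw": 1}, {"dx": 0.018, "dy": 0.177, "dz": 0.005, "yaw": 0, "claw": 1}, {"dx": -0.006, "dy": 0.195, "dz": 0.005, "yaw": 0, "claw": 1}]
```

View pics/c2.png

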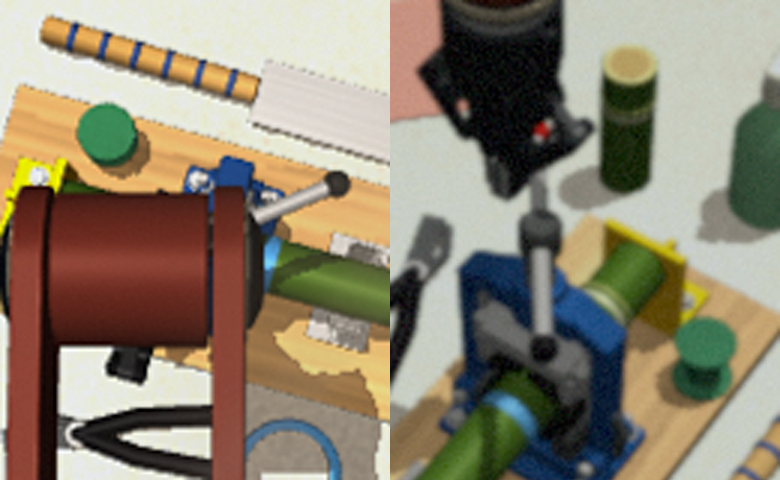

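Call:
send_rows([
  {"dx": 0.019,"dy": 0.019,"dz": 0.0,"yaw": 0,"claw": 1},
  {"dx": 0.037,"dy": 0.042,"dz": 0.001,"yaw": 0,"claw": 1},
  {"dx": 0.048,"dy": 0.069,"dz": 0.001,"yaw": 0,"claw": 1},
  {"dx": 0.051,"dy": 0.098,"dz": 0.002,"yaw": 0,"claw": 1},
  {"dx": 0.047,"dy": 0.127,"dz": 0.003,"yaw": 0,"claw": 1},
  {"dx": 0.036,"dy": 0.154,"dz": 0.004,"yaw": 0,"claw": 1},
])

```text
time: 13.4
tool_pos: [0.6086, 0.0533, 0.2296]
tool_rot: [-0.0, 0.804, 0.595, 0.0]
contact_force: [-3.2, 0.7, -0.3]
gripper_width: 0.002
grasp_force: 1.2
```

```bash
python3 - <<'E'
from geo import *
b=tri((357.7,221),(301,255.7));print(b,b[:2]-H)
circ(-317.6,15,4,.2295)
E
```

```text
[ 0.5972 -0.0692  0.2526] [ 0.0309 -0.0857]
t 13.40 r 0.0560 ang 41.0 z 0.2296 Ftan -2.59 Frad -1.98 Fz -0.32 Mz -0.022
[{"dx": -0.017, "dy": 0.021, "dz": 0.001, "yaw": 0, "claw": 1}, {"dx": -0.040, "dy": 0.038, "dz": 0.002, "yaw": 0, "claw": 1}, {"dx": -0.067, "dy": 0.049, "dz": 0.003, "yaw": 0, "claw": 1}, {"dx": -0.096, "dy": 0.053, "dz": 0.004, "yaw": 0, "claw": 1}]
```

Call:
send_rows([
  {"dx": -0.017,"dy": 0.021,"dz": 0.001,"yaw": 0,"claw": 1},
  {"dx": -0.04,"dy": 0.038,"dz": 0.002,"yaw": 0,"claw": 1},
  {"dx": -0.067,"dy": 0.049,"dz": 0.003,"yaw": 0,"claw": 1},
  {"dx": -0.096,"dy": 0.053,"dz": 0.004,"yaw": 0,"claw": 1},
])

```text
time: 13.9
tool_pos: [0.6192, -0.0011, 0.2283]
tool_rot: [0.0, 0.804, 0.594, 0.001]
contact_force: [-0.1, 3.9, 0.6]
gripper_width: -0.003
grasp_force: 1.4
```

```bash
python3 - <<'E'
from geo import *
circ(-17.6,15,4,.2278)
E
```

```text
t 13.90 r 0.0558 ang -18.4 z 0.2283 Ftan -3.68 Frad -1.37 Fz 0.58 Mz -0.093
[{"dx": -0.027, "dy": -0.004, "dz": 0.002, "yaw": 0, "claw": 1}, {"dx": -0.054, "dy": -0.015, "dz": 0.003, "yaw": 0, "claw": 1}, {"dx": -0.077, "dy": -0.033, "dz": 0.003, "yaw": 0, "claw": 1}, {"dx": -0.095, "dy": -0.056, "dz": 0.004, "yaw": 0, "claw": 1}]
```

Call:
send_rows([
  {"dx": -0.027,"dy": -0.004,"dz": 0.002,"yaw": 0,"claw": 1},
  {"dx": -0.054,"dy": -0.015,"dz": 0.003,"yaw": 0,"claw": 1},
])

```text
time: 14.15
tool_pos: [0.6038, -0.0247, 0.2268]
tool_rot: [0.001, 0.804, 0.594, 0.001]
contact_force: [0.6, 3.4, 1.0]
gripper_width: 0.003
grasp_force: 1.5
```

```bash
python3 - <<'E'
from geo import *
circ(-47.6,15,4,.227)
E
```

```text
t 14.15 r 0.0557 ang -47.7 z 0.2268 Ftan -2.78 Frad -2.10 Fz 1.00 Mz -0.047
[{"dx": -0.023, "dy": -0.017, "dz": 0.000, "yaw": 0, "claw": 1}, {"dx": -0.041, "dy": -0.041, "dz": 0.001, "yaw": 0, "claw": 1}, {"dx": -0.052, "dy": -0.068, "dz": 0.002, "yaw": 0, "claw": 1}, {"dx": -0.055, "dy": -0.097, "dz": 0.003, "yaw": 0, "claw": 1}]
```

Call:
send_rows([
  {"dx": -0.023,"dy": -0.017,"dz": 0.0,"yaw": 0,"claw": 1},
  {"dx": -0.041,"dy": -0.041,"dz": 0.001,"yaw": 0,"claw": 1},
])

```text
time: 14.4
tool_pos: [0.5776, -0.0383, 0.2261]
tool_rot: [0.001, 0.804, 0.594, 0.0]
contact_force: [2.2, 2.6, 1.6]
gripper_width: -0.003
grasp_force: 1.2
```

Call:
send_rows([
  {"dx": -0.011,"dy": -0.027,"dz": 0.001,"yaw": 0,"claw": 1},
  {"dx": -0.014,"dy": -0.056,"dz": 0.002,"yaw": 0,"claw": 1},
])

```text
time: 14.65
tool_pos: [0.5485, -0.0363, 0.2249]
tool_rot: [0.001, 0.804, 0.594, 0.0]
contact_force: [2.3, 0.5, -0.2]
gripper_width: -0.001
grasp_force: 1.4
```

```bash
python3 - <<'E'
from geo import *
circ(-107.6,15,6,.2255)
E
```

```text
t 14.65 r 0.0557 ang -108.7 z 0.2249 Ftan -2.06 Frad -1.24 Fz -0.20 Mz -0.045
[{"dx": 0.003, "dy": -0.027, "dz": -0.001, "yaw": 0, "claw": 1}, {"dx": 0.015, "dy": -0.054, "dz": 0.000, "yaw": 0, "claw": 1}, {"dx": 0.033, "dy": -0.077, "dz": 0.001, "yaw": 0, "claw": 1}, {"dx": 0.056, "dy": -0.094, "dz": 0.002, "yaw": 0, "claw": 1}, {"dx": 0.083, "dy": -0.105, "dz": 0.003, "yaw": 0, "claw": 1}, {"dx": 0.112, "dy": -0.109, "dz": 0.004, "yaw": 0, "claw": 1}]
```

Call:
send_rows([
  {"dx": 0.003,"dy": -0.027,"dz": 0.0,"yaw": 0,"claw": 1},
  {"dx": 0.015,"dy": -0.054,"dz": 0.0,"yaw": 0,"claw": 1},
])

```text
time: 14.9
tool_pos: [0.5247, -0.0207, 0.2247]
tool_rot: [0.0, 0.804, 0.594, -0.0]
contact_force: [2.8, -1.1, 0.3]
gripper_width: -0.002
grasp_force: 1.2
```

```bash
python3 - <<'E'
from geo import *
circ(-137.6,15,2,.2248)
E
```

```text
t 14.90 r 0.0558 ang -138.2 z 0.2247 Ftan -2.72 Frad -1.39 Fz 0.32 Mz -0.046
[{"dx": 0.017, "dy": -0.022, "dz": 0.001, "yaw": 0, "claw": 1}, {"dx": 0.040, "dy": -0.040, "dz": 0.001, "yaw": 0, "claw": 1}]
```

Call:
send_rows([
  {"dx": 0.018,"dy": -0.023,"dz": 0.001,"yaw": 0,"claw": 1},
  {"dx": 0.041,"dy": -0.04,"dz": 0.002,"yaw": 0,"claw": 1},
])

```text
time: 15.15
tool_pos: [0.5119, 0.0053, 0.2237]
tool_rot: [0.0, 0.804, 0.595, -0.0]
contact_force: [1.7, -1.9, -0.1]
gripper_width: -0.001
grasp_force: 1.3
```

```bash
python3 - <<'E'
from geo import *
circ(-167.6,15,4,.224)
E
```

```text
t 15.15 r 0.0555 ang -168.4 z 0.2237 Ftan -2.17 Frad -1.33 Fz -0.09 Mz -0.031
[{"dx": 0.025, "dy": -0.011, "dz": 0.000, "yaw": 0, "claw": 1}, {"dx": 0.054, "dy": -0.015, "dz": 0.001, "yaw": 0, "claw": 1}, {"dx": 0.083, "dy": -0.011, "dz": 0.002, "yaw": 0, "claw": 1}, {"dx": 0.110, "dy": 0.001, "dz": 0.003, "yaw": 0, "claw": 1}]
```

Call:
send_rows([
  {"dx": 0.025,"dy": -0.011,"dz": 0.0,"yaw": 0,"claw": 1},
  {"dx": 0.054,"dy": -0.015,"dz": 0.001,"yaw": 0,"claw": 1},
])

```text
time: 15.4
tool_pos: [0.5132, 0.0333, 0.2233]
tool_rot: [0.0, 0.804, 0.595, -0.001]
contact_force: [-0.3, -4.6, 1.6]
gripper_width: -0.0
grasp_force: 1.7
```

```bash
python3 - <<'E'
from geo import *
circ(-197.6,10,6,.2232)
E
```

```text
t 15.40 r 0.0557 ang 162.4 z 0.2233 Ftan -4.50 Frad -1.11 Fz 1.60 Mz -0.043
[{"dx": 0.019, "dy": 0.001, "dz": 0.001, "yaw": 0, "claw": 1}, {"dx": 0.038, "dy": 0.007, "dz": 0.001, "yaw": 0, "claw": 1}, {"dx": 0.056, "dy": 0.015, "dz": 0.002, "yaw": 0, "claw": 1}, {"dx": 0.072, "dy": 0.026, "dz": 0.002, "yaw": 0, "claw": 1}, {"dx": 0.086, "dy": 0.040, "dz": 0.003, "yaw": 0, "claw": 1}, {"dx": 0.097, "dy": 0.056, "dz": 0.003, "yaw": 0, "claw": 1}]
```

Call:
send_rows([
  {"dx": 0.01,"dy": 0.0,"dz": 0.0,"yaw": 0,"claw": 1},
  {"dx": 0.019,"dy": 0.001,"dz": 0.001,"yaw": 0,"claw": 1},
])

```text
time: 15.65
tool_pos: [0.5167, 0.0418, 0.2229]
tool_rot: [-0.0, 0.804, 0.595, -0.0]
contact_force: [-1.1, -4.0, 1.6]
gripper_width: 0.002
grasp_force: 1.8
```

```bash
python3 - <<'E'
from geo import *
circ(-207.6,10,2,.223)
E
```

```text
t 15.65 r 0.0557 ang 153.0 z 0.2229 Ftan -4.12 Frad -0.84 Fz 1.63 Mz 0.014
[{"dx": 0.020, "dy": 0.005, "dz": 0.000, "yaw": 0, "claw": 1}, {"dx": 0.038, "dy": 0.013, "dz": 0.001, "yaw": 0, "claw": 1}]
```

Call:
send_rows([
  {"dx": 0.01,"dy": 0.002,"dz": 0.0,"yaw": 0,"claw": 1},
  {"dx": 0.019,"dy": 0.005,"dz": 0.001,"yaw": 0,"claw": 1},
])

```text
time: 15.9
tool_pos: [0.5218, 0.0498, 0.2223]
tool_rot: [-0.0, 0.804, 0.594, -0.0]
contact_force: [-1.7, -6.0, 2.0]
gripper_width: -0.003
grasp_force: 2.1
```

```bash
python3 - <<'E'
from geo import *
circ(-217.6,10,4,.2227)
E
```

```text
t 15.90 r 0.0556 ang 143.2 z 0.2223 Ftan -5.83 Frad -2.20 Fz 1.95 Mz -0.063
[{"dx": 0.019, "dy": 0.008, "dz": -0.000, "yaw": 0, "claw": 1}, {"dx": 0.035, "dy": 0.020, "dz": 0.000, "yaw": 0, "claw": 1}, {"dx": 0.049, "dy": 0.034, "dz": 0.001, "yaw": 0, "claw": 1}, {"dx": 0.060, "dy": 0.050, "dz": 0.001, "yaw": 0, "claw": 1}]
```

Call:
send_rows([
  {"dx": 0.01,"dy": 0.004,"dz": 0.0,"yaw": 0,"claw": 1},
  {"dx": 0.019,"dy": 0.008,"dz": 0.0,"yaw": 0,"claw": 1},
  {"dx": 0.019,"dy": 0.008,"dz": 0.0,"yaw": 0,"claw": 1},
])

```text
time: 16.27
tool_pos: [0.5281, 0.0582, 0.2219]
tool_rot: [-0.001, 0.804, 0.595, -0.0]
contact_force: [-1.7, -3.3, 0.4]
gripper_width: -0.003
grasp_force: 1.5
```

```bash
python3 - <<'E'
from geo import *
s=manip.state();a=pol(s);print(s["grasp_force"])
for da,z in((35,.2225),(35,.30)):
    b=np.radians(a+da); print(inc(s,[*(H+.06*np.array([np.cos(b),np.sin(b)])),z]))
print(inc(s,[.40,.12,.30]),inc(s,[.36,-.30,.30]))
E
```

```text
t 16.27 r 0.0565 ang 132.5 z 0.2219 Ftan -3.49 Frad -1.32 Fz 0.45 Mz -0.036
1.484719142317772
[-0.0668 -0.0221 -0.0012]
[-0.0668 -0.0224 -0.1562]
[ 0.0432 -0.2815 -0.1558] [-0.7834 -0.1118 -0.1562]
```

Call:
send_rows([
  {"dx": -0.034,"dy": -0.011,"dz": 0,"yaw": 0,"claw": 1},
  {"dx": -0.067,"dy": -0.022,"dz": 0,"yaw": 0,"claw": 1},
  {"dx": -0.067,"dy": -0.022,"dz": -0.08,"yaw": 0,"claw": 1},
  {"dx": -0.067,"dy": -0.022,"dz": -0.18,"yaw": 0,"claw": 1},
  {"dx": -0.067,"dy": -0.022,"dz": -0.2,"yaw": 0,"claw": 1},
  {"dx": -0.2,"dy": -0.1,"dz": -0.2,"yaw": 0,"claw": 1},
  {"dx": -0.78,"dy": -0.11,"dz": -0.2,"yaw": 0,"claw": 1},
  {"dx": -0.78,"dy": -0.11,"dz": -0.2,"yaw": 0,"claw": 1},
  {"dx": -0.78,"dy": -0.11,"dz": -0.2,"yaw": 0,"claw": 1},
  {"dx": -0.78,"dy": -0.11,"dz": -0.2,"yaw": 0,"claw": 1},
  {"dx": -0.78,"dy": -0.11,"dz": -0.2,"yaw": 0,"claw": 1},
  {"dx": -0.78,"dy": -0.11,"dz": -0.2,"yaw": 0,"claw": 1},
  {"dx": -0.78,"dy": -0.11,"dz": -0.2,"yaw": 0,"claw": 1},
  {"dx": -0.78,"dy": -0.11,"dz": -0.2,"yaw": 0,"claw": 1},
])

```text
time: 18.02
tool_pos: [0.3618, -0.2978, 0.3221]
tool_rot: [-0.0, 0.804, 0.595, 0.0]
contact_force: [-0.5, 0.9, -0.5]
gripper_width: -0.002
grasp_force: 0.0
```

```bash
python3 - <<'E'
from geo import *
st()
f=manip.grab_frame("top")[:,:,::-1];g=manip.grab_frame("side")[:,:,::-1]
k=lambda i:cv2.convertScaleAbs(cv2.resize(i,None,fx=3,fy=3,interpolation=cv2.INTER_CUBIC),alpha=1.6)
cv2.imwrite("pics/c3.png",np.hstack([k(f[160:320,235:365]),k(g[160:320,250:380])]))
E
```

```text
t 18.025 tcp [ 0.3618 -0.2978  0.3221] F [-0.463   0.9324 -0.4754] M [-0.0129 -0.0665  0.0226] xang 73.05932134238556
```

View pics/c3.png

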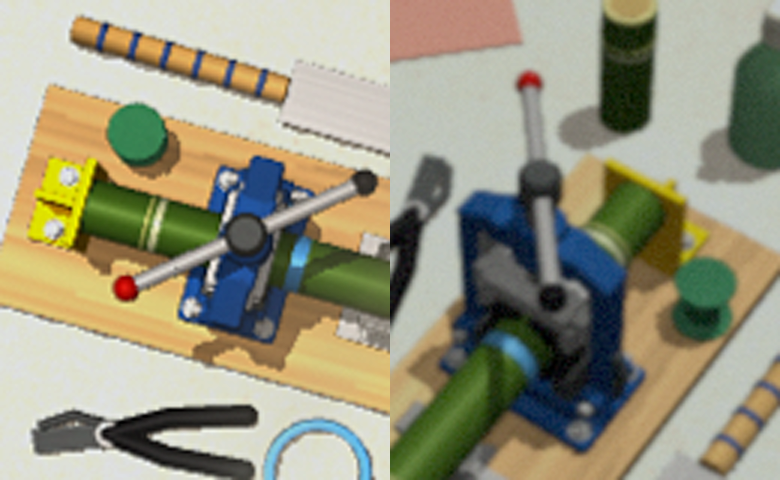

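```bash
python3 - <<'E'
from geo import *
r=tri((235+124.5/3,160+287/3),(250+139/3,160+82/3));b=tri((235+363.5/3,160+180.5/3),(250+162/3,160+296/3))
d=r-b;d0=np.array([.6078+.0-.5247,-.0631-.0966]);an=lambda v:np.degrees(np.arctan2(v[1],v[0]))
print(r,b,np.linalg.norm(d),(r+b)[2]/2, "start",an(d0),"now",an(d[:2]),"total mod360",(an(d0)-an(d))%360)
E
```

```text
[0.5318 0.1002 0.2403] [ 0.6013 -0.0665  0.2414] 0.18066750481210034 0.24086317089525144 start -62.50975578712737 now 112.64061029379927 total mod360 184.84963391907337
```

The red ball sits at crop (125,288) and the black at (364,181), so the bar has turned about 905°. It stiffened clearly over the last 45° or so. The culm is still at the stop, the hand is clear and the bystanders in view (saw, secateurs, tape roll, spool, offcut, mister) look undisturbed, so I'm handing in.

```bash
python3 -c "
from plant import manip
print(manip.job_done())"
```

```text
the job is handed in; nothing more can be done
None
```

The job is handed in at about 18 s of the 72 s: the bamboo is against the yellow stop, the vise handle was cranked about 2.5 turns until clearly stiffer (jaw force estimated at 30–60 N, not measured directly), and the hand is clear.

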